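# Find the socket that fits the rack's anchor nut

### The arm

A 6-joint arm with a two-finger parallel gripper is mounted at the origin on the work surface. World frame = base frame: x ahead of the robot, y to its left, z up, the work surface at z = 0. Lengths are in m, angles in rad, forces in N, time in s.
With the tool pointing down it reaches from about 0.275 to 0.725 m from the base axis. Payload 15.9 kg.
Tool frame: the origin (TCP) lies at the very end of the fingers, on their centre line; the grasp point (between the pads) lies 19 mm behind it; z points along the fingers, x is the direction in which the jaws open and shut, and the axes are right-handed (so a half turn about z gives the same grasp; the last joint's range is limited). The gripper opens to 85 mm and grips with 20 to 120 N. Pads are 22 mm wide; open, the fingers measure 114 mm over their backs; the gripper's body (76 mm by 85 mm) begins 54 mm behind the grasp point. The pads swing forward as they close: fully open they stand 13 mm farther back than shut.
Start: joints at [1.134, 0.213, -0.034, 1.323, 0, 1.571], TCP at [0.212, 0.453, 0.231] pointing down, gripper open.
Joint ranges: [-2.98, 2.98], [-0.74, 1.72], [-1.14, 1.35], [-2.1, 2.04], [-1.57, 1.44], [-3.14, 3.14]. Speed limits (rad/s): [1.89, 1.89, 2.39, 2.57, 3.14, 3.14].

### API

Orientations are given as a rotation vector (axis times angle).
In Python, from workcell import sense, get_image, camera_info, hand_in gives the robot as it stands. The module is installed in compiled form; this text tells all that it offers.
- The arm moves only by the tool drive_tool, never from a script. Its argument "series" is a list that holds one entry, the list of rows, each a list of 4 numbers: the shift along the tool's x, y, z in cm, then the turn about the tool's z in rad. In form: [[[x, y, z, turn], ...]]. A call has exactly 10 rows; each row shifts and turns the pose as measured when the row begins, along the tool's axes as they then stand; what a row does not reach is not made up. A row lasts 1/12 s, in which the tool goes at most 41.7 mm and 7.16 degrees, less where a joint would pass 70% of its speed; a pose out of reach is approached as far as the arm can. A call with a gripper value outside its range is refused whole. "hand" is the gripper's target within -1 to 1 (shut at 1, half-way at 0, fully open at -1), set as the call begins (left out, the last holds). The fingers move at their own pace and stop on an object; the grip force is fixed at half the most. Time passes only in rows, so rows that do not move let the fingers close, or fill a call up. It gives the time, the measured TCP pose, the force and the opening at its end, in the units of the state.
- sense(): the state, without advancing time (a new reading comes with each control period).
- get_image(name): name is "scene" or "top"; returns (picture, depth): 420x560x3 uint8, red, green, blue; 420x560 float32, m along the optical axis (not along the pixel's ray), 0 where there is no reading.
- camera_info(name): a dict with "vertical_fov" (degrees; the focal length in pixels is half the picture's height over the tangent of half this angle, whatever the lens; pixels are square), "cx", "cy" (the principal point, pixels), "T" (4x4, takes a point from camera to world coordinates). Camera axes: x right, y down, z forward; pixel columns grow to the right and rows downward; lengths in m; the calibration is good to about 2 mm. A picture is of the moment at which its call begins. camera_info takes no time and is no camera call.
- hand_in(): hands the job in, once; it reports no verdict.
The state is a dict: "time_s": time; "joint_positions": joint angles; "joint_vel": joint speeds; "joint_torque": joint torques, N m; "tcp_pos": TCP position; "ee_rot": TCP orientation; "wrist_force": force on the tool from outside, world axes, zero at the start; "wrist_torque": the same for the moment, N m; "gripper_width": opening from 0.0 (shut) to 1.0 (fully open).
Only numpy, scipy, OpenCV 4.12 (cv2) and the standard library are available. Lean on these libraries where they do the work, as an engineer would, in place of code of your own. Each camera call takes 0.05 s, during which the arm holds its last target. There are 200 camera calls.

### The job

Lift the loose white cap straight up off the stacking rack's anchor foot and stand it on the worktop clear of the foot. Then try the steel sockets on the hex nut underneath until you find the one that goes fully home over the nut, standing any that does not fit back upright on the worktop, and without knocking over or shifting the cup and jars. Finish still gripping the fitting socket, upright and fully seated on the nut: do not let go of it.

Things in the scene. Friction and masses are not known exactly. Their poses are not given: they have to be found in the camera images.
- rack: White three-tier stacking rack, fixed, 262 mm high. Origin on the worktop on the axis of its anchor foot, z up. The rack proper stands 175 to 375 mm from that axis along the body's -y, -60 to 200 mm along its x; a steel strip 5 mm high joins it to the foot. Foot: grey disc, 76 mm diameter, 8 mm high, carrying a round grey collar, 58 mm outside diameter, with the nut in its round well.
- nut_seat (a point): Centre of the well's floor round the nut, on the foot's axis, 8 mm above the worktop; axes as the rack's. A fully seated socket's rim rests on this floor. Collar top is 10 mm, nut top 16 mm above it (plus a thin 4 mm stud end). Two opposite flats of the nut are square to this x axis.
- nut_top (a point): Centre of the steel hex nut's top, 16 mm above nut_seat; axes as the rack's. Nut 18, 24 or 30 mm across flats in a well of 31.5, 38.5 or 45.5 mm diameter: which is not known beforehand. It fits only the small, medium or large socket respectively, 1.25 mm to spare at each flat (top edge chamfered). Too small a socket stops on top of the nut, too big a one on the collar.
- cap: Loose white plastic cap standing on the foot's disc (rim 8 mm above the worktop), over collar and nut. Origin at the centre of its open lower rim, z up. Outside diameter 69 mm, 28 mm high, hollow inside (63 mm in diameter, 24 mm deep), with a round upright knob on its middle, 24 mm in diameter, from 28 to 58 mm above the rim. 50 g.
- socket_small: The smallest of three steel sockets, standing open end down. Origin at the centre of its open rim, z up. Round lower part 29.0 mm outside diameter, hexagonal bore 20.5 mm across flats, 24 mm deep; shoulder up to 30 mm above the rim; above it a square adapter to grip, 24 x 24 mm, 30 to 80 mm above the rim. The adapter's sides are square to x and y, two bore flats square to x. 0.15 to 0.3 kg.
- socket_medium: The middle one of three steel sockets, standing open end down. Origin at the centre of its open rim, z up. Round lower part 35.9 mm outside diameter, hexagonal bore 26.5 mm across flats, 24 mm deep; shoulder up to 30 mm above the rim; above it a square adapter to grip, 24 x 24 mm, 30 to 80 mm above the rim. The adapter's sides are square to x and y, two bore flats square to x. 0.15 to 0.3 kg.
- socket_large: The largest of three steel sockets, standing open end down. Origin at the centre of its open rim, z up. Round lower part 42.8 mm outside diameter, hexagonal bore 32.5 mm across flats, 24 mm deep; shoulder up to 30 mm above the rim; above it a square adapter to grip, 24 x 24 mm, 30 to 80 mm above the rim. The adapter's sides are square to x and y, two bore flats square to x. 0.15 to 0.3 kg.
- cup: Bystander: clear acrylic cup, 66 mm in diameter, 75 mm high; origin at the centre of its underside. Leave it alone.
- pill_bottle: Bystander: amber pill bottle with white cap, 42 mm in diameter, 75 mm high; origin at the centre of its underside. Leave it alone.
- salve_jar: Bystander: white ceramic jar, 56 mm in diameter, 50 mm high; origin at the centre of its underside. Leave it alone.
There are look-alikes about, which are no part of the job. What is shaped like the cap but green is not meant.

How it is judged:
On the way, in this order (a step that is already met when the one before it is completed fails the run):
1. the cap is lifted clear above the foot, gripped and upright (z of cap in the frame of nut_seat above 0.03 m and horizontal distance between cap and nut_seat below 0.06 m and angle between cap's own z axis and vertical below 0.3 rad and contact force between the fingers and cap above 0.5 N), for 0.05 s.
2. the cap stands on the worktop clear of the foot, let go (height (world z) of cap below 0.004 m and angle between cap's own z axis and vertical below 0.08 rad and linear speed of cap below 0.02 m/s and horizontal distance between cap and nut_seat above 0.06 m and contact force between the fingers and cap below 0.1 N), for 0.2 s.
At the end, for the whole second after the job is handed in: The fitting socket is gripped (over 1.5 N), at rest, its rim within 3 mm of the well floor and 4 mm of the foot axis, upright within 0.08 rad; the cap (let go) and other two sockets stand upright (0.08 rad) on the worktop within 4 mm, over 60 mm from the foot axis (all of step 2 and ((z of socket_small in the frame of nut_seat between -0.003 and 0.003 m and horizontal distance between socket_small and nut_seat below 0.004 m and angle between each of socket_small, socket_medium, socket_large's own z axis and vertical below 0.08 rad and contact force between the fingers and socket_small above 1.5 N and linear speed of each of socket_small, socket_medium, socket_large below 0.02 m/s and height (world z) of each of socket_medium, socket_large below 0.004 m and horizontal distance between each of socket_medium, socket_large and nut_seat above 0.06 m) or (z of socket_medium in the frame of nut_seat between -0.003 and 0.003 m and horizontal distance between socket_medium and nut_seat below 0.004 m and angle between each of socket_medium, socket_small, socket_large's own z axis and vertical below 0.08 rad and contact force between the fingers and socket_medium above 1.5 N and linear speed of each of socket_medium, socket_small, socket_large below 0.02 m/s and height (world z) of each of socket_small, socket_large below 0.004 m and horizontal distance between each of socket_small, socket_large and nut_seat above 0.06 m) or (z of socket_large in the frame of nut_seat between -0.003 and 0.003 m and horizontal distance between socket_large and nut_seat below 0.004 m and angle between each of socket_large, socket_small, socket_medium's own z axis and vertical below 0.08 rad and contact force between the fingers and socket_large above 1.5 N and linear speed of each of socket_large, socket_small, socket_medium below 0.02 m/s and height (world z) of each of socket_small, socket_medium below 0.004 m and horizontal distance between each of socket_small, socket_medium and nut_seat above 0.06 m))); the arm keeps its last pose, push and grip.
It fails at once if the cup is shifted by over 30 mm or knocked over (distance of cup from where it was at the start of the episode above 0.03 m or angle between cup's own z axis and vertical above 0.4 rad).
It fails at once if the pill bottle is shifted by over 30 mm or knocked over (distance of pill_bottle from where it was at the start of the episode above 0.03 m or angle between pill_bottle's own z axis and vertical above 0.4 rad).
It fails at once if the salve jar is shifted by over 30 mm or knocked over (distance of salve_jar from where it was at the start of the episode above 0.03 m or angle between salve_jar's own z axis and vertical above 0.4 rad).
It fails at once if the cap or a socket is tipped over (angle between any of cap, socket_small, socket_medium, socket_large's own z axis and vertical above 0.8 rad).
It also fails if it takes over 72 s, if anything falls off the work surface, if the arm or the gripper's body presses on something with over 40 N, if the wrist force passes 120 N, or if a joint passes its speed limit or range.

## Working session

There is one attempt and no reset: what is moved stays moved. The work goes in short steps, Python scripts to look and compute and a tool call to move; the robot and the scene stay as the last step left them, time stands still between calls to the robot, and variables do not carry over. Pictures are saved under pics/ and viewed, about 8 in all and at most 12, crops included, and the job is handed in when it is done.

Besides the shell and the picture viewer there is one more tool, called as name([rows], argument=value, ...), one row to a line, values as JSON. drive_tool: Moves the arm, as the interface text tells. Its arguments: {"type":"object","properties":{"series":{"type":"array"},"hand":{"type":"number"}},"required":["series"]}

```bash
mkdir -p pics; cat > h.py <<'E'
import numpy as np, cv2
from workcell import sense, get_image, camera_info, hand_in
def cam(n):
    i=camera_info(n); f=210/np.tan(np.radians(i["vertical_fov"])/2); return f,i["cx"],i["cy"],np.array(i["T"])
def grab(n,fn=None):
    p,d=get_image(n)
    if fn: cv2.imwrite(fn,p[:,:,::-1])
    return p,d
def world(n,d):
    f,cx,cy,T=cam(n); v,u=np.mgrid[0:d.shape[0],0:d.shape[1]]
    P=np.stack([(u-cx)/f*d,(v-cy)/f*d,d,np.ones_like(d)],-1); return (P@T.T)[...,:3]
def ray(n,u,v,z):
    f,cx,cy,T=cam(n); r=T[:3,:3]@np.array([(u-cx)/f,(v-cy)/f,1]); o=T[:3,3]
    return o+r*(z-o[2])/r[2]
def proj(n,p):
    f,cx,cy,T=cam(n); q=np.linalg.inv(T)@np.append(p,1); return f*q[0]/q[2]+cx,f*q[1]/q[2]+cy
E
python3 - <<'E'
from h import *
for n in ("scene","top"):
    p,d=grab(n,f"pics/{n}0.png"); np.save(n+"0.npy",d); f,cx,cy,T=cam(n); print(n,f,cx,cy,T.round(3).tolist(),(d>0).mean())
s=sense(); print({k:np.round(v,3).tolist() for k,v in s.items()})
E
```

```text
scene 388.25445445229565 278.404185388965 206.63817019440523 [[0.194, 0.671, -0.716, 1.131], [0.981, -0.133, 0.142, 0.024], [0.0, -0.73, -0.683, 0.617], [0.0, 0.0, 0.0, 1.0]] 0.9958843537414966
top 454.44311095112374 274.8199123672127 200.63322470533038 [[-0.01, -0.997, 0.081, 0.474], [-1.0, 0.011, 0.009, 0.132], [-0.01, -0.081, -0.997, 0.898], [0.0, 0.0, 0.0, 1.0]] 0.9960034013605442
{'time_s': 0.1, 'joint_positions': [1.134, 0.213, -0.035, 1.323, 0.0, 1.571], 'joint_vel': [0.001, -0.002, 0.001, 0.0, -0.0, 0.0], 'joint_torque': [0.001, -68.725, 48.78, 0.012, 0.0, -0.0], 'tcp_pos': [0.211, 0.453, 0.231], 'ee_rot': [2.65, 1.687, -0.001], 'wrist_force': [-0.392, 0.179, -0.146], 'wrist_torque': [-0.001, 0.01, 0.054], 'gripper_width': 0.999}
```

View pics/scene0.png

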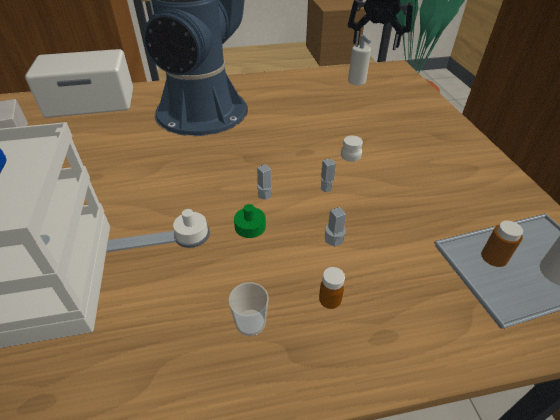

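View pics/top0.png

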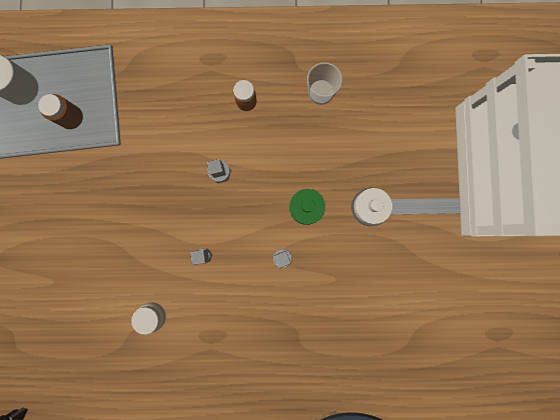

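Scene view: the white cap is at (190,228) and the green look-alike at (250,222). The sockets are at (264,182), (328,176) and (336,227), the cup at (249,310), the pill bottle at (332,287) and the jar at (352,148). The top view agrees: white cap at (373,206), sockets at (282,258), (201,257) and (218,170). Next I measure them from the depth.

```bash
python3 - <<'E'
from h import *
for n in ("top","scene"):
    d=np.load(n+"0.npy"); W=world(n,d); p=cv2.imread(f"pics/{n}0.png")
    print(n,"table z",np.median(W[300:330,150:250,2] if n=="top" else W[340:380,120:200,2]))
    def top(name,uv,z,r,tol=.006):
        c=ray(n,*uv,z-0.01)[:2]
        m=(abs(W[...,2]-z)<tol)&(np.hypot(W[...,0]-c[0],W[...,1]-c[1])<r)
        q=W[m][:,:2]
        if len(q)<5: print(name,"none",len(q)); return
        (cx,cy),(w,h),a=cv2.minAreaRect((q*1000).astype(np.float32))
        print(name,len(q),"mean",(q.mean(0)*1000).round(1),"rect",round(cx,1),round(cy,1),round(w,1),round(h,1),round(a,1),"z",W[m][:,2].mean().round(4))
    U=dict(top=dict(A=(282,258),B=(201,257),C=(218,170),cap=(373,206),cup=(324,80),pill=(244,90),jar=(145,320)),
           scene=dict(A=(264,170),B=(328,165),C=(337,212),cap=(188,215),cup=(249,295),pill=(333,277),jar=(352,142)))[n]
    for k in "ABC": top(k,U[k],.08,.03)
    top("knob",U["cap"],.066,.03); top("captop",U["cap"],.036,.05,.004)
    top("pill",U["pill"],.075,.05); top("jar",U["jar"],.05,.05);top("cup",U["cup"],.07,.06,.012)
    # lower round part
    for k in "ABC":
        c=ray(n,*U[k],.07)[:2]; m=(W[...,2]>.008)&(W[...,2]<.033)&(np.hypot(W[...,0]-c[0],W[...,1]-c[1])<.04)
        q=(W[m][:,:2]*1000).astype(np.float32); print(k,"low",len(q), cv2.minEnclosingCircle(q) if len(q) else "")
    # strip: grey at z~5mm
    if n=="top":
        for u in (405,430,450):
            col=p[190:225,u].astype(int); s=col.max(1)-col.min(1); r=np.where(s<40)[0]+190; print("strip",u,r.min(),r.max(),ray(n,u,r.mean(),.005)[:2])
im=cv2.imread("pics/top0.png")[150:280,180:400]; cv2.imwrite("pics/c.png",cv2.resize(im,None,fx=3.6,fy=3.6,interpolation=cv2.INTER_CUBIC))
E
```

```text
top table z -0.00045462755430647483
A 180 mean [435.2 128.2] rect 435.1 128.2 23.7 23.8 23.4 z 0.0792
B 182 mean [440.9 279.5] rect 440.6 279.8 23.8 24.0 7.5 z 0.0793
C 177 mean [604.3 249.1] rect 604.5 249.3 24.6 24.4 14.3 z 0.0792
knob 132 mean [532.8 -47.3] rect 533.0 -47.2 22.8 22.6 75.9 z 0.0649
captop 845 mean [532.3 -46.3] rect 532.9 -47.3 67.0 67.2 86.7 z 0.0352
pill 330 mean [748.4 196.4] rect 748.4 196.4 36.5 36.9 66.6 z 0.0742
jar 587 mean [324.8 382.3] rect 324.6 382.4 48.6 49.0 34.5 z 0.0492
cup 354 mean [771.1  45. ] rect 766.8 46.0 63.4 64.8 87.2 z 0.0698
A low 87 ((435.1555480957031, 128.1659393310547), 17.633930206298828)
B low 29 ((440.6654968261719, 279.0240783691406), 13.920940399169922)
C low 167 ((604.0924682617188, 248.51840209960938), 20.94378089904785)
strip 405 199 213 [ 0.53315749 -0.11546297]
strip 430 199 213 [ 0.53262852 -0.16441476]
strip 450 198 213 [ 0.53318919 -0.20357728]
scene table z 0.0004280743671644105
A 92 mean [438.9 127.4] rect 436.2 128.0 26.2 25.4 23.8 z 0.0797
B 91 mean [444.2 278.8] rect 441.5 279.2 26.3 24.0 9.0 z 0.0794
C 133 mean [607.4 248.3] rect 605.9 248.7 24.3 24.6 13.8 z 0.0794
knob 98 mean [536.1 -47.5] rect 533.9 -47.2 22.3 22.8 86.8 z 0.0656
captop 259 mean [528.6 -49. ] rect 526.0 -48.4 45.2 67.2 3.0 z 0.0366
pill 352 mean [752.  195.4] rect 750.8 196.0 36.6 37.2 21.9 z 0.0749
jar 193 mean [328.8 381. ] rect 326.6 382.4 47.9 48.9 15.1 z 0.0498
cup 604 mean [766.  46.] rect 767.9 46.2 64.2 65.1 33.1 z 0.0692
A low 141 ((437.7211608886719, 128.26319885253906), 18.292741775512695)
B low 96 ((442.6271667480469, 278.42095947265625), 15.551244735717773)
C low 227 ((605.9829711914062, 249.05316162109375), 21.71064567565918)
```

View pics/c.png

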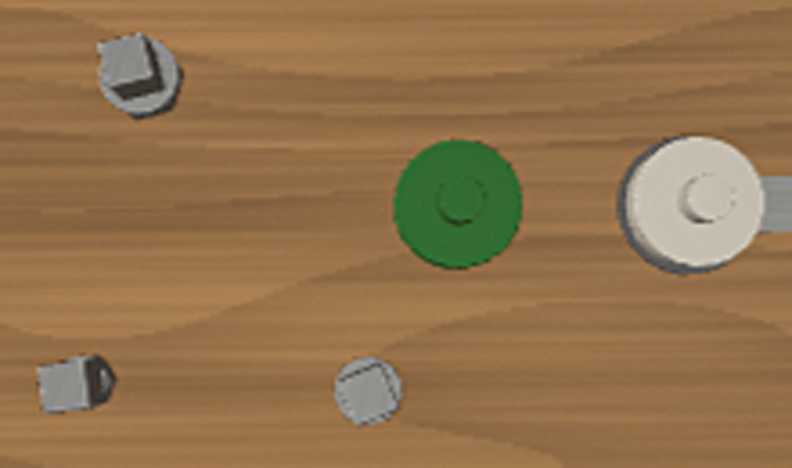

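The low parts' radii identify the sockets: B (441,279.5) is small, A (435.5,128) is medium, C (605,249) is large. The cap is at (533,-47) and the rack yaw is about 0. I'll turn the tool square to the world first.

drive_tool([
  [[0,0,0,0.12],[0,0,0,0.12],[0,0,0,0.12],[0,0,0,0.12],[0,0,0,0.12],[0,0,0,0.12],[0,0,0,0.12],[0,0,0,0.12],[0,0,0,0.12],[0,0,0,0.12]],
], hand=-1)

```text
time_s: 0.93
tcp_pos: [0.2105, 0.4509, 0.2277]
ee_rot: [3.129, -0.172, -0.005]
wrist_force: [0.6, -1.3, -0.4]
gripper_width: 0.995
```

```bash
cat >> h.py <<'E'
from scipy.spatial.transform import Rotation as R
def st():
    s=sense(); M=R.from_rotvec(s["ee_rot"]).as_matrix(); return s,M
def go(x,y,z,yaw=None):
    s,M=st(); d=M.T@(np.array([x,y,z])-s["tcp_pos"])*100; cy=np.degrees(np.arctan2(M[1,0],M[0,0]))
    print("t",round(s["time_s"],2),"tcp mm",(np.array(s["tcp_pos"])*1000).round(1),"yaw",cy.round(1),"tilt",np.degrees(np.arccos(-M[2,2])).round(2),"F",np.round(s["wrist_force"],1),"T",np.round(s["wrist_torque"],2),"w",round(s["gripper_width"],3),"j6",round(s["joint_positions"][5],2))
    print("d_tool cm",d.round(2),"turn",None if yaw is None else np.radians(cy-yaw).round(3))
E
python3 -c "
from h import *
go(.533,-.047,.12,0)"
```

```text
t 0.93 tcp mm [210.5 450.9 227.7] yaw -6.3 tilt 0.46 F [ 0.6 -1.3 -0.4] T [ 0.    0.01 -0.06] w 0.995 j6 2.81
d_tool cm [37.53 45.88 11.03] turn -0.11
```

drive_tool([
  [[2.4,2.9,0,-0.11],[2.4,2.9,0,0],[2.4,2.9,0,0],[2.4,2.9,0,0],[2.4,2.9,0,0],[2.4,2.9,0,0],[2.4,2.9,0,0],[2.4,2.9,0,0],[2.4,2.9,0,0],[2.4,2.9,0,0]],
])

```text
time_s: 1.77
tcp_pos: [0.4401, 0.1408, 0.2263]
ee_rot: [3.132, -0.047, -0.011]
wrist_force: [1.2, 1.0, 0.2]
gripper_width: 0.999
```

```bash
python3 -c "
from h import *
go(.533,-.047,.10,0)"
```

```text
t 1.77 tcp mm [440.1 140.8 226.3] yaw -1.7 tilt 0.67 F [1.2 1.  0.2] T [ 0.07 -0.02  0.04] w 0.999 j6 1.92
d_tool cm [ 9.94 18.37 12.74] turn -0.03
```

drive_tool([
  [[1.5,2.8,0,-0.03],[1.5,2.8,1,0],[1.5,2.8,2,0],[1.5,2.8,2,0],[1.5,2.8,2,0],[1.2,2,2,0],[0.6,1,1,0],[0,0,1,0],[0,0,0,0],[0,0,0,0]],
])

```text
time_s: 2.6
tcp_pos: [0.5368, -0.0471, 0.1108]
ee_rot: [3.133, -0.012, -0.014]
wrist_force: [0.5, 0.1, -0.4]
gripper_width: 0.997
```

```bash
python3 -c "
from h import *
go(.533,-.047,.039,0)"
```

```text
t 2.6 tcp mm [536.8 -47.1 110.8] yaw -0.4 tilt 0.73 F [ 0.5  0.1 -0.4] T [ 0.02 -0.05 -0.05] w 0.997 j6 1.5
d_tool cm [-0.32 -0.07  7.18] turn -0.007
```

drive_tool([
  [[-0.3,0,1.3,0],[0,0,1.3,0],[0,0,1.3,0],[0,0,1.3,0],[0,0,1.2,0],[0,0,0.8,0],[0,0,0.3,0],[0,0,0,0],[0,0,0,0],[0,0,0,0]],
])

```text
time_s: 3.43
tcp_pos: [0.5364, -0.0414, 0.0423]
ee_rot: [3.133, 0.001, 0.002]
wrist_force: [-0.1, -1.0, -0.4]
gripper_width: 1.001
```

```bash
python3 -c "
from h import *
go(.533,-.047,.040,0)"
```

```text
t 3.43 tcp mm [536.4 -41.4  42.3] yaw 0.0 tilt 0.51 F [-0.1 -1.  -0.4] T [ 0.01 -0.    0.01] w 1.001 j6 1.5
d_tool cm [-0.34  0.56  0.23] turn 0.001
```

drive_tool([
  [[-0.3,0.5,0.2,0],[0,0,0,0],[0,0,0,0],[0,0,0,0],[0,0,0,0],[0,0,0,0],[0,0,0,0],[0,0,0,0],[0,0,0,0],[0,0,0,0]],
], hand=1)

```text
time_s: 4.27
tcp_pos: [0.5344, -0.0473, 0.0424]
ee_rot: [3.133, 0.0, 0.007]
wrist_force: [0.3, -0.3, 1.9]
gripper_width: 0.261
```

```bash
python3 -c "
from h import *
go(.533,-.047,.11,0)"
```

```text
t 4.27 tcp mm [534.4 -47.3  42.4] yaw 0.0 tilt 0.57 F [ 0.3 -0.3  1.9] T [ 0.04  0.12 -0.05] w 0.261 j6 1.49
d_tool cm [-0.11  0.03 -6.76] turn 0.0
```

Gripped (width 0.261). Next I lift straight up.

drive_tool([
  [[0,0,-0.5,0],[0,0,-0.8,0],[0,0,-0.8,0],[0,0,-0.8,0],[0,0,-0.8,0],[0,0,-0.8,0],[0,0,-0.8,0],[0,0,-0.8,0],[0,0,0,0],[0,0,0,0]],
])

```text
time_s: 5.1
tcp_pos: [0.5348, -0.0467, 0.1117]
ee_rot: [3.132, 0.001, 0.01]
wrist_force: [-0.3, 0.5, -0.4]
gripper_width: 0.255
```

```bash
python3 -c "
from h import *
go(.42,-.06,.095,0)
for n in ('scene','top'): 
    p,d=grab(n,f'pics/{n}1.png'); np.save(n+'1.npy',d)
W=world('scene',d:=np.load('scene1.npy'))
im=cv2.imread('pics/scene1.png')[150:280,120:300]; cv2.imwrite('pics/c1.png',cv2.resize(im,None,fx=3.6,fy=3.6,interpolation=cv2.INTER_CUBIC))
"
```

```text
t 5.1 tcp mm [534.8 -46.7 111.7] yaw 0.0 tilt 0.65 F [-0.3  0.5 -0.4] T [0.   0.02 0.02] w 0.255 j6 1.49
d_tool cm [-11.49   1.32   1.61] turn 0.0
```

View pics/c1.png

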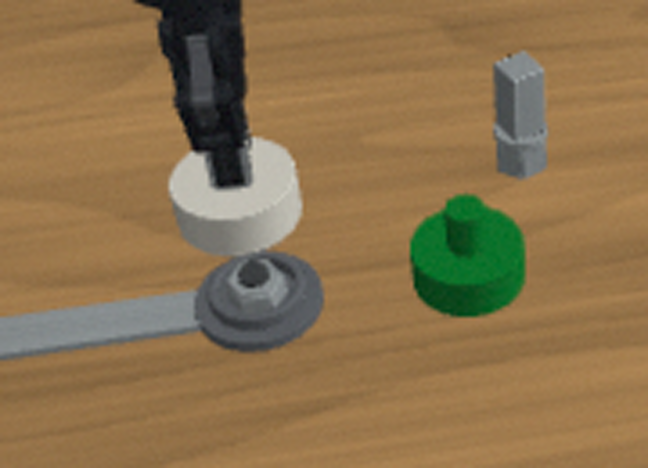

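The cap is lifted and level, and the nut shows in the collar at crop (255,285). Next I carry the cap to (0.42,-0.06).

drive_tool([
  [[-1,0.1,0,0],[-2,0.2,0,0],[-2,0.3,0,0],[-2,0.3,0,0],[-2,0.3,0,0],[-1.8,0.3,0,0],[-1,0.1,1,0],[-0.5,0,1,0],[0,0,0,0],[0,0,0,0]],
])

```text
time_s: 6.03
tcp_pos: [0.403, -0.0629, 0.0852]
ee_rot: [3.133, 0.001, -0.002]
wrist_force: [-0.8, -0.1, 0.2]
gripper_width: 0.259
```

```bash
python3 -c "
from h import *
go(.42,-.06,.035,0)"
```

```text
t 6.03 tcp mm [403.  -62.9  85.2] yaw 0.0 tilt 0.48 F [-0.8 -0.1  0.2] T [0.07 0.02 0.07] w 0.259 j6 1.42
d_tool cm [ 1.71 -0.33  5.01] turn 0.001
```

drive_tool([
  [[0,0,0.8,0],[0,0,0.8,0],[0,0,0.8,0],[0,0,0.8,0],[0,0,0.7,0],[0,0,0.4,0],[0,0,0.3,0],[0,0,0.2,0],[0,0,0,0],[0,0,0,0]],
])

```text
time_s: 6.87
tcp_pos: [0.4061, -0.0632, 0.034]
ee_rot: [3.133, 0.002, 0.002]
wrist_force: [0.3, -0.3, -0.1]
gripper_width: 0.255
```

```bash
python3 -c "
from h import *
go(.403,-.063,.0345,0)
d0=np.load('top1.npy')
# nut from pictures 1
for n in ('scene','top'):
    W=world(n,np.load(n+'1.npy')); 
    for z,t in ((.024,.0025),(.018,.002)):
        m=(abs(W[...,2]-z)<t)&(np.hypot(W[...,0]-.533,W[...,1]+.047)<.045)
        q=(W[m][:,:2]*1000).astype(np.float32)
        if len(q)>4: print(n,z,len(q),cv2.minEnclosingCircle(q),np.ptp(q,axis=0))
"
```

```text
t 6.87 tcp mm [406.1 -63.2  34. ] yaw 0.1 tilt 0.49 F [ 0.3 -0.3 -0.1] T [ 0.01 -0.03 -0.01] w 0.255 j6 1.42
d_tool cm [-0.31 -0.02 -0.05] turn 0.002
scene 0.024 80 ((534.81005859375, -47.070037841796875), 16.145111083984375) [30.713379 31.4825  ]
scene 0.018 185 ((534.2484130859375, -48.04136276245117), 29.36198616027832) [56.87732  57.205673]
top 0.018 55 ((526.3971557617188, -33.45677947998047), 22.856760025024414) [40.965454 24.407446]
```

drive_tool([
  [[0,0,0.1,0],[0,0,0.1,0],[0,0,0.1,0],[0,0,0,0],[0,0,0,0],[0,0,0,0],[0,0,0,0],[0,0,0,0],[0,0,0,0],[0,0,0,0]],
])

```text
time_s: 7.7
tcp_pos: [0.4065, -0.0636, 0.0328]
ee_rot: [3.132, 0.002, 0.004]
wrist_force: [-1.6, 0.1, 5.0]
gripper_width: 0.258
```

drive_tool([
  [[0,0,0,0],[0,0,0,0],[0,0,0,0],[0,0,0,0],[0,0,0,0],[0,0,0,0],[0,0,0,0],[0,0,0,0],[0,0,0,0],[0,0,0,0]],
], hand=-1)

```text
time_s: 8.53
tcp_pos: [0.4064, -0.0635, 0.0324]
ee_rot: [3.132, 0.002, 0.003]
wrist_force: [0.4, -0.2, -0.2]
gripper_width: 1.005
```

drive_tool([
  [[0,0,-0.5,0],[0,0,-1,0],[0,0,-2,0],[0,0,-2,0],[0,0,-2,0],[0,-2,-2,0],[0,-2,-1,0],[0,-2,0,0],[0,-2,0,0],[0,-2,0,0]],
])

```text
time_s: 9.37
tcp_pos: [0.4056, 0.0387, 0.1455]
ee_rot: [3.133, -0.007, 0.006]
wrist_force: [0.9, -0.4, -0.1]
gripper_width: 1.001
```

```bash
python3 -c "
from h import *
go(.4355,.128,.10,23.5)
for n in ('scene','top'):
    p,d=grab(n,f'pics/{n}2.png'); np.save(n+'2.npy',d)
    W=world(n,d)
    for z,t in ((.024,.0018),(.018,.0018)):
        m=(abs(W[...,2]-z)<t)&(np.hypot(W[...,0]-.533,W[...,1]+.047)<.045)
        q=(W[m][:,:2]*1000).astype(np.float32)
        if len(q)>4: print(n,z,len(q),cv2.minEnclosingCircle(q),np.ptp(q,axis=0),cv2.minAreaRect(q))
    m=(abs(W[...,2]-.028)<.005)&(np.hypot(W[...,0]-.405,W[...,1]+.063)<.05); q=(W[m]*1000).astype(np.float32); print('cap',len(q),cv2.minEnclosingCircle(q[:,:2].copy()),q[:,2].mean())
a=cv2.imread('pics/top2.png')[150:260,320:430]; b=cv2.imread('pics/scene2.png')[190:260,155:225]
cv2.imwrite('pics/c2.png',np.hstack([cv2.resize(a,(390,390),interpolation=cv2.INTER_CUBIC),cv2.resize(b,(390,390),interpolation=cv2.INTER_CUBIC)]))
"
```

```text
t 9.37 tcp mm [405.6  38.7 145.5] yaw -0.3 tilt 0.55 F [ 0.9 -0.4 -0.1] T [ 0.   -0.03 -0.03] w 1.001 j6 1.68
d_tool cm [ 2.93 -8.98  4.48] turn -0.415
scene 0.024 67 ((535.3367919921875, -47.28939437866211), 16.098894119262695) [31.028809 29.769047] ((534.5208129882812, -47.78876876831055), (29.603349685668945, 27.942068099975586), 30.77396011352539)
scene 0.018 173 ((534.4332885742188, -47.488887786865234), 29.527956008911133) [56.82373 56.93598] ((535.29638671875, -48.2640495300293), (56.58442687988281, 56.41424560546875), 81.59646606445312)
cap 385 ((408.4970703125, -65.7750244140625), 36.0191535949707) 28.27436
top 0.024 105 ((532.6270141601562, -46.979698181152344), 15.570972442626953) [27.082397 28.784042] ((532.6464233398438, -47.80487060546875), (27.05434226989746, 28.792966842651367), 0.14733269810676575)
top 0.018 174 ((532.8831787109375, -47.052513122558594), 28.614381790161133) [54.658966 56.493504] ((532.8037719726562, -46.76380920410156), (55.50009536743164, 54.98749542236328), 66.20222473144531)
cap 0 ((0.0, 0.0), 0.0) nan<string>:11: RuntimeWarning: Mean of empty slice.
  ret = ret.dtype.type(ret / rcount)
```

View pics/c2.png

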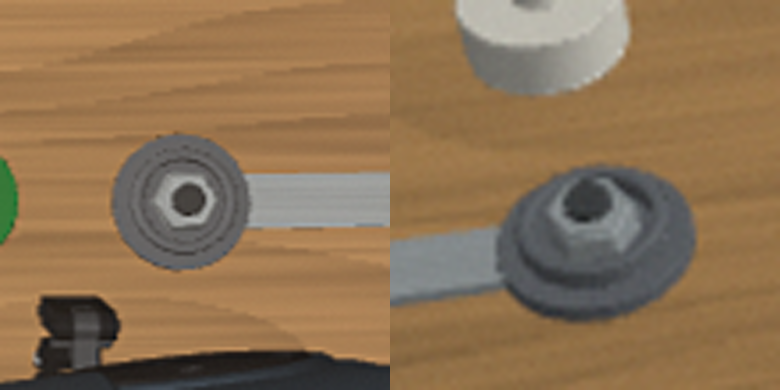

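The cap stands free. The nut shows in the left crop at (187,198), with its corners along world y. I'll settle its size from depth and edges.

```bash
python3 -c "
from h import *
for n in ('top','scene'):
    W=world(n,np.load(n+'2.npy')); c=np.array([.533,-.047]) if n=='top' else np.array([.5345,-.0475])
    r=np.hypot(W[...,0]-c[0],W[...,1]-c[1])
    m=r<.034; idx=np.argsort(r[m]); R_=r[m][idx]*1000; Z=W[m][idx][:,2]*1000; 
    for a in range(8,34): 
        k=(R_>=a)&(R_<a+1); print(a,k.sum(),np.percentile(Z[k],[5,25,50,75,95]).round(1) if k.sum() else '') 
    for dirn in ([1,0],[0,1]):
        s=np.arange(-30,31,2)/1000
        im=cv2.imread(f'pics/{n}2.png'); o=[]
        for t in s:
            u,v=proj(n,np.array([c[0]+t*dirn[0],c[1]+t*dirn[1],.024 if abs(t)<.017 else .018])); o.append(int(im[int(round(v)),int(round(u))].mean()))
        print(n,dirn,o)
"
```

```text
8 19 [22.9 25.  26.4 28.  28.5]
9 16 [22.2 23.2 23.8 25.6 28. ]
10 13 [22.4 23.3 24.  24.8 25.5]
11 22 [20.1 21.6 22.6 23.7 24.2]
12 20 [21.1 23.3 24.1 25.2 26.3]
13 25 [20.3 22.1 23.  23.8 24.6]
14 34 [ 6.7 12.5 20.  22.3 24.9]
15 26 [ 4.9  7.7 19.1 22.3 25. ]
16 23 [ 6.2  6.4  7.4  9.4 19.3]
17 17 [5.9 6.8 7.4 8.1 9. ]
18 28 [5.8 6.3 6.9 7.4 8.1]
19 29 [4.5 5.8 6.8 8.5 9.4]
20 31 [4.6 6.3 7.2 8.3 9.7]
21 25 [ 4.4  5.7  7.1  7.5 12.2]
22 40 [ 5.9  7.6 11.4 15.9 17.8]
23 56 [ 6.3 12.7 15.6 17.3 18.5]
24 40 [13.7 15.9 16.8 18.  19. ]
25 46 [14.4 16.  17.2 18.1 19.7]
26 48 [14.3 15.7 16.8 17.9 19.7]
27 47 [ 6.9 15.2 16.4 17.8 18.9]
28 62 [ 6.1  8.4 14.7 16.4 18.4]
29 27 [ 4.6  6.5  7.2  8.3 12.4]
30 43 [ 4.9  5.8  7.4  8.4 10. ]
31 41 [ 4.9  5.6  7.   7.6 10.3]
32 58 [5.  6.5 7.4 8.6 9.9]
33 47 [4.7 6.3 6.9 7.9 8.6]
top [1, 0] [62, 101, 101, 88, 101, 100, 99, 81, 126, 165, 158, 44, 63, 66, 66, 66, 66, 66, 60, 63, 127, 166, 135, 105, 98, 101, 83, 81, 102, 97, 88]
top [0, 1] [96, 86, 103, 106, 86, 92, 107, 147, 170, 143, 52, 64, 66, 66, 67, 66, 69, 66, 64, 111, 163, 154, 157, 156, 114, 9
[... 458 characters left out ...]
3.2 16.9 17.5]
22 21 [ 7.9 11.3 14.8 18.6 19.7]
23 30 [ 9.  14.4 16.6 18.1 18.5]
24 44 [10.3 17.4 18.6 19.3 19.9]
25 26 [13.8 17.1 17.7 18.9 19.7]
26 46 [ 8.1 13.6 17.6 19.  19.8]
27 71 [ 8.3 12.  15.4 17.8 19.4]
28 39 [ 7.5  9.3 14.3 17.1 18. ]
29 21 [ 7.4  8.4  9.5 12.4 18.5]
30 21 [ 6.7  8.1  8.7  9.3 10.1]
31 17 [ 7.1  7.8  8.5  9.2 10.1]
32 24 [ 6.9  8.8  9.1  9.7 10.5]
33 29 [ 6.   7.3  7.9  9.1 10.1]
scene [1, 0] [104, 92, 92, 87, 66, 83, 67, 66, 66, 60, 61, 61, 58, 57, 57, 59, 52, 52, 45, 132, 132, 125, 126, 126, 94, 91, 91, 87, 89, 64, 64]
scene [0, 1] [88, 74, 87, 95, 88, 89, 88, 105, 135, 133, 84, 60, 59, 59, 64, 59, 62, 60, 65, 76, 136, 132, 135, 120, 110, 89, 65, 81, 94, 96, 91]
```

The well radius is about 22.7 mm (45.5 mm diameter), so the nut is 30 mm and needs the large socket, C. I go there next.

drive_tool([
  [[1,-1,0,0],[2.1,-2.2,0,0],[2.1,-2.2,0,0],[2.1,-2.2,0,0],[2.1,-2.2,0,0],[2.1,-2.2,0,0],[2.1,-2.2,0,0],[2.1,-2.2,0,0],[2,-2.2,0,0],[1.5,-1.5,0,0]],
])

```text
time_s: 10.3
tcp_pos: [0.6032, 0.2435, 0.1461]
ee_rot: [3.131, -0.007, 0.005]
wrist_force: [0.7, 1.4, 0.9]
gripper_width: 1.001
```

drive_tool([
  [[0,0,0,-0.1],[0,0,0,-0.1],[0,0,0,-0.04],[0,0,0,0],[0,0,0,0],[0,0,0,0],[0,0,0,0],[0,0,0,0],[0,0,0,0],[0,0,0,0]],
])

```text
time_s: 11.13
tcp_pos: [0.6063, 0.2429, 0.1446]
ee_rot: [3.107, 0.375, -0.001]
wrist_force: [-0.4, 0.9, -0.2]
gripper_width: 1.002
```

```bash
python3 -c "
from h import *
go(.605,.249,.10,14)"
```

```text
t 11.13 tcp mm [606.3 242.9 144.6] yaw 13.8 tilt 0.71 F [-0.4  0.9 -0.2] T [ 0.   -0.01  0.  ] w 1.002 j6 1.72
d_tool cm [ 0.02 -0.68  4.46] turn -0.004
```

drive_tool([
  [[0,-0.4,1.2,0],[0,0,1.2,0],[0,0,1.2,0],[0,0,1.2,0],[0,0,1.2,0],[0,0,1.2,0],[0,0,1.2,0],[0,0,1.0,0],[0,0,0.5,0],[0,0,0,0]],
])

```text
time_s: 11.97
tcp_pos: [0.6062, 0.2461, 0.043]
ee_rot: [3.108, 0.371, 0.005]
wrist_force: [0.8, 0.7, 0.7]
gripper_width: 0.996
```

```bash
python3 -c "
from h import *
go(.605,.249,.041,14)"
```

```text
t 11.97 tcp mm [606.2 246.1  43. ] yaw 13.6 tilt 0.67 F [0.8 0.7 0.7] T [0.03 0.06 0.03] w 0.996 j6 1.72
d_tool cm [-0.05 -0.31  0.2 ] turn -0.007
```

drive_tool([
  [[0,-0.3,0.2,-0.007],[0,0,0,0],[0,0,0,0],[0,0,0,0],[0,0,0,0],[0,0,0,0],[0,0,0,0],[0,0,0,0],[0,0,0,0],[0,0,0,0]],
], hand=1)

```text
time_s: 12.8
tcp_pos: [0.6064, 0.2499, 0.0432]
ee_rot: [3.107, 0.383, 0.009]
wrist_force: [0.5, -1.3, -2.3]
gripper_width: 0.27
```

drive_tool([
  [[0,0,-0.5,0],[0,0,-1,0],[0,0,-1.3,0],[0,0,-1.3,0],[0,0,-1.3,0],[0,0,-1.3,0],[0,0,-1.3,0],[0,0,-1,0],[0,0,-0.5,0],[0,0,0,0]],
])

```text
time_s: 13.63
tcp_pos: [0.6056, 0.2507, 0.1495]
ee_rot: [3.108, 0.383, 0.012]
wrist_force: [-0.7, 0.1, -1.8]
gripper_width: 0.271
```

```bash
python3 -c "
from h import *
go(.535,-.047,.13,0)"
```

```text
t 13.63 tcp mm [605.6 250.7 149.5] yaw 14.0 tilt 0.72 F [-0.7  0.1 -1.8] T [ 0.02 -0.02 -0.05] w 0.271 j6 1.72
d_tool cm [-14.09  27.15   2.15] turn 0.245
```

drive_tool([
  [[0,0,0,0.1],[0,0,0,0.1],[0,0,0,0.04],[0,1,0,0],[-0.5,2,0,0],[-0.7,2.5,0,0],[-0.7,2.8,0,0],[-0.7,2.8,0,0],[-0.7,2.8,0,0],[-0.7,2.8,0,0]],
])

```text
time_s: 14.47
tcp_pos: [0.5623, 0.0792, 0.1475]
ee_rot: [3.132, 0.017, 0.01]
wrist_force: [0.9, -1.9, -1.7]
gripper_width: 0.273
```

```bash
python3 -c "
from h import *
go(.535,-.047,.15,0)"
```

```text
t 14.47 tcp mm [562.3  79.2 147.5] yaw 0.6 tilt 0.64 F [ 0.9 -1.9 -1.7] T [ 0.04 -0.04  0.02] w 0.273 j6 1.71
d_tool cm [-2.86 12.59 -0.15] turn 0.011
```

drive_tool([
  [[-0.6,2.5,0,0.01],[-0.6,2.5,0,0],[-0.6,2.4,0,0],[-0.6,2,0,0],[-0.3,1,0,0],[0,0.6,1,0],[0,0,1,0],[0,0,1,0],[0,0,0.5,0],[0,0,0,0]],
])

```text
time_s: 15.3
tcp_pos: [0.5296, -0.0436, 0.1078]
ee_rot: [3.131, 0.01, 0.005]
wrist_force: [-0.4, 0.4, -2.4]
gripper_width: 0.272
```

```bash
python3 -c "
from h import *
go(.535,-.047,.09,0)"
```

```text
t 15.3 tcp mm [529.6 -43.6 107.8] yaw 0.4 tilt 0.63 F [-0.4  0.4 -2.4] T [0.   0.04 0.05] w 0.272 j6 1.49
d_tool cm [0.54 0.33 1.79] turn 0.006
```

drive_tool([
  [[0.5,0.3,0.6,0],[0,0,0.8,0],[0,0,0.6,0],[0,0,0.3,0],[0,0,0,0],[0,0,0,0],[0,0,0,0],[0,0,0,0],[0,0,0,0],[0,0,0,0]],
])

```text
time_s: 16.13
tcp_pos: [0.536, -0.0448, 0.0822]
ee_rot: [3.132, 0.015, 0.005]
wrist_force: [-0.1, 0.4, -2.2]
gripper_width: 0.275
```

```bash
python3 -c "
from h import *
go(.5348,-.0464,.06,0)
p,d=grab('scene','pics/scene3.png'); W=world('scene',d); s=sense()
for z0,z1 in ((.044,.052),(.052,.060),(.060,.068)):
    z0+=s['tcp_pos'][2]-.0882; z1+=s['tcp_pos'][2]-.0882
    m=(W[...,2]>z0)&(W[...,2]<z1)&(np.hypot(W[...,0]-.533,W[...,1]+.047)<.035)
    q=W[m][:,:2]*1000; 
    # front-surface points on cylinder radius 21.4: least squares centre
    from scipy.optimize import least_squares
    c=least_squares(lambda c: np.hypot(*(q-c).T)-21.4,[533,-47],loss='soft_l1').x
    print(round(z0,3),len(q),c.round(1),'y mid',(q[:,1].min()+q[:,1].max())/2,np.ptp(q[:,1]))
im=cv2.imread('pics/scene3.png')[150:260,135:245]; cv2.imwrite('pics/c3.png',cv2.resize(im,None,fx=5,fy=5,interpolation=cv2.INTER_CUBIC))
"
```

```text
t 16.13 tcp mm [536.  -44.8  82.2] yaw 0.6 tilt 0.6 F [-0.1  0.4 -2.2] T [ 0.01  0.04 -0.02] w 0.275 j6 1.48
d_tool cm [-0.13  0.13  2.22] turn 0.01
0.038 47 [534.8 -45.2] y mid -45.372612999636885 41.29830476637253
0.046 55 [535.1 -45.2] y mid -44.16701091314902 41.082843685105544
0.054 58 [535.2 -44.8] y mid -45.181259675559815 41.46984533698438
```

View pics/c3.png

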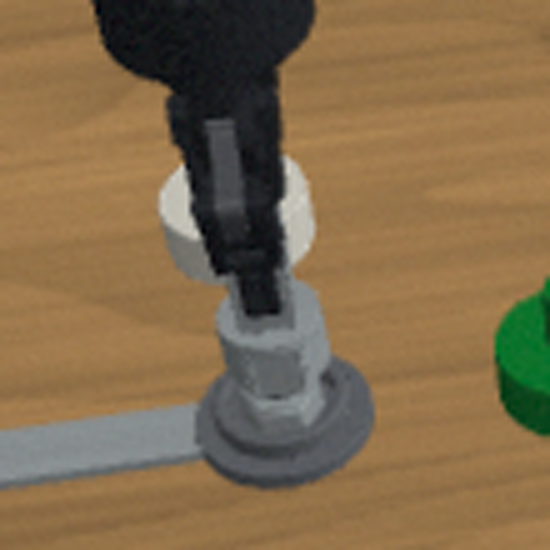

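The socket hangs upright above the nut, about 2 mm off in +y. I correct that and lower it.

drive_tool([
  [[-0.1,0.2,0.2,0],[0,0,0.2,0],[0,0,0.2,0],[0,0,0.2,0],[0,0,0.2,0],[0,0,0.2,0],[0,0,0,0],[0,0,0,0],[0,0,0,0],[0,0,0,0]],
])

```text
time_s: 17.02
tcp_pos: [0.5349, -0.0473, 0.069]
ee_rot: [3.131, 0.015, 0.005]
wrist_force: [0.2, 0.1, -2.5]
gripper_width: 0.274
```

```bash
python3 -c "
from h import *
go(.5350,-.0468,.0512,0)"
```

```text
t 17.02 tcp mm [534.9 -47.3  69. ] yaw 0.6 tilt 0.61 F [ 0.2  0.1 -2.5] T [0.06 0.03 0.01] w 0.274 j6 1.48
d_tool cm [ 0.   -0.07  1.77] turn 0.01
```

drive_tool([
  [[0,0,0.15,0.01],[0,0,0.15,0],[0,0,0.15,0],[0,0,0.15,0],[0,0,0,0],[0,0,0,0],[0,0,0,0],[0,0,0,0],[0,0,0,0],[0,0,0,0]],
])

```text
time_s: 17.85
tcp_pos: [0.534, -0.0473, 0.0623]
ee_rot: [3.131, -0.002, 0.003]
wrist_force: [-1.5, 0.2, -1.6]
gripper_width: 0.273
```

```bash
python3 -c "
from h import *
go(.5350,-.0468,.0512,0)"
```

```text
t 17.85 tcp mm [534.  -47.3  62.3] yaw -0.1 tilt 0.59 F [-1.5  0.2 -1.6] T [0.02 0.38 0.02] w 0.273 j6 1.49
d_tool cm [ 0.1  -0.06  1.11] turn -0.001
```

The rim is already about 5 mm below the nut top, so the hex has engaged. I keep lowering.

drive_tool([
  [[-0.03,0,0.15,0],[0,0,0.15,0],[0,0,0.15,0],[0,0,0.15,0],[0,0,0.1,0],[0,0,0,0],[0,0,0,0],[0,0,0,0],[0,0,0,0],[0,0,0,0]],
])

```text
time_s: 18.68
tcp_pos: [0.5339, -0.0474, 0.0544]
ee_rot: [3.132, -0.002, 0.003]
wrist_force: [-0.2, 0.2, -3.6]
gripper_width: 0.271
```

```bash
python3 -c "
from h import *
go(.5350,-.0468,.0512,0)"
```

```text
t 18.68 tcp mm [533.9 -47.4  54.4] yaw -0.1 tilt 0.59 F [-0.2  0.2 -3.6] T [ 0.03  0.23 -0.02] w 0.271 j6 1.49
d_tool cm [ 0.11 -0.06  0.32] turn -0.001
```

drive_tool([
  [[0,0,0.1,0],[0,0,0.1,0],[0,0,0.1,0],[0,0,0.1,0],[0,0,0.05,0],[0,0,0.05,0],[0,0,0,0],[0,0,0,0],[0,0,0,0],[0,0,0,0]],
])

```text
time_s: 19.52
tcp_pos: [0.5339, -0.0474, 0.0506]
ee_rot: [3.131, -0.002, 0.005]
wrist_force: [-2.2, 0.2, 0.7]
gripper_width: 0.273
```

```bash
python3 -c "
from h import *
go(.5350,-.0468,.0512,0)"
```

```text
t 19.52 tcp mm [533.9 -47.4  50.6] yaw -0.1 tilt 0.61 F [-2.2  0.2  0.7] T [0.03 0.57 0.  ] w 0.273 j6 1.49
d_tool cm [ 0.11 -0.06 -0.06] turn -0.001
```

drive_tool([
  [[0,0,0.1,0],[0,0,0.1,0],[0,0,0,0],[0,0,0,0],[0,0,0,0],[0,0,0,0],[0,0,0,0],[0,0,0,0],[0,0,0,0],[0,0,0,0]],
])

```text
time_s: 20.35
tcp_pos: [0.5339, -0.0474, 0.0506]
ee_rot: [3.131, -0.002, 0.006]
wrist_force: [-2.6, 0.9, 1.4]
gripper_width: 0.271
```

```bash
python3 -c "
from h import *
go(.5350,-.0468,.0512,0)
p,d=grab('scene','pics/scene4.png'); W=world('scene',d); grab('top','pics/top4.png')
c=(.408,-.0655); m=(abs(W[...,2]-.028)<.004)&(np.hypot(W[...,0]-c[0],W[...,1]-c[1])<.05); print('cap top z',W[m][:,2].mean(),m.sum())
q=W[np.hypot(W[...,0]-.534,W[...,1]+.047)<.03]; r=np.hypot(*(q[:,:2]-[.5345,-.0473]).T); k=(r>.014)&(r<.019)&(q[:,2]>.028)&(q[:,2]<.05); print('shoulder z (expect .038)',np.percentile(q[k][:,2],[10,25,50,75,90]).round(4),k.sum())
im=cv2.imread('pics/scene4.png')[140:330,130:370]; cv2.imwrite('pics/c4.png',cv2.resize(im,None,fx=3,fy=3,interpolation=cv2.INTER_CUBIC))
"
```

```text
t 20.35 tcp mm [533.9 -47.4  50.6] yaw -0.1 tilt 0.63 F [-2.6  0.9  1.4] T [0.06 0.67 0.01] w 0.271 j6 1.49
d_tool cm [ 0.11 -0.06 -0.06] turn -0.001
cap top z 0.028256920683685686 98
shoulder z (expect .038) [0.0373 0.0379 0.0388 0.0395 0.0413] 71
```

View pics/c4.png

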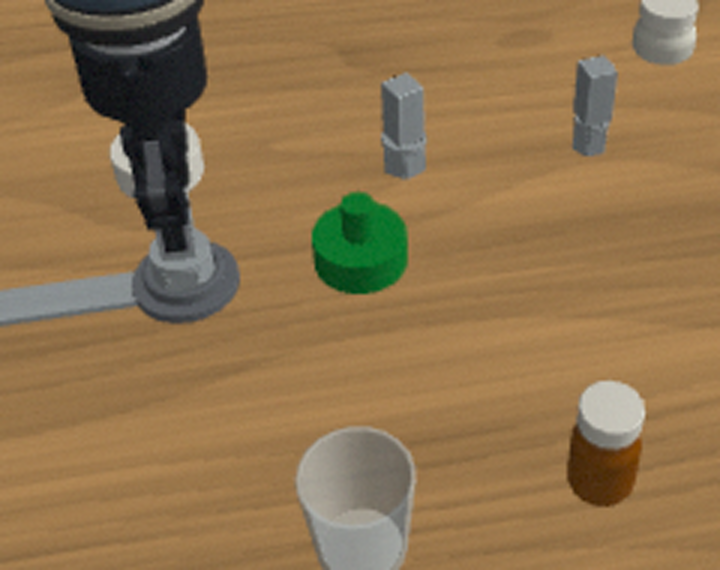

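The socket is seated, in crop (180,265), with the rim inside the collar. The TCP stopped at 50.6 mm (51.2 expected) and a further push didn't move it. The other two sockets, cap, cup and jars all stand.

```bash
python3 -c "
from h import *
print(hand_in()); go(.535,-.047,.051,0)"
```

```text
the job is handed in; nothing more can be done
None
the job is handed in; nothing more can be done
```

The large socket is fully seated on the nut, upright and still gripped, and the job was handed in at about 20.4 s of the 72 s allowed. No verdict was given.

- **Cap:** I lifted it straight up off the foot and stood it on the worktop at about (0.407, -0.064), roughly 128 mm from the foot axis. The last depth check put its top at 28.3 mm against 28 mm expected, so it stands flat.
- **Finding the socket:** With the cap off, depth showed a well about 45 mm across. That means the 30 mm nut, so I went straight to the large socket and did not try the other two. It went on at the first try, with no turning needed.
- **Seating:** The fingertips (TCP) stopped at 50.6 mm against 51.2 mm expected, and a further 2 mm push did not move them. The socket's shoulder measured about 38.8 mm against 38 mm. Wrist force was about 3 N, tool tilt 0.63°, and the gripper held at an opening of 0.27.
- **Everything else:** In the last picture the small and medium sockets, cup, pill bottle and jar all stand where they were at the start.

My checks disagreed on two small points:
- **Camera offset:** The two cameras differed by 1–2 mm in x. I averaged them for the approach.
- **Side load:** About 2.6 N of sideways force remained on the wrist, because the socket rests against one side of its clearance.

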